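# Hold an end mill over the inspection camera

### The job

Take the dust cap off the lens of the up-looking inspection camera and set it down gently, flat on the bench, closed side up. Then draw the thick end mill out of the rack, carry it across higher than the tool tubes standing between, and bring it over the camera, upright with its tip down, centred on the lens with the tip about 10 mm above the glass, where it is in focus. Finish still holding it there, motionless, for the picture; the cutter must never touch the camera, and the two thin cutters and the tubes must be left standing as they are.

Things in the scene. Friction and masses are not known exactly. Their poses are not given: they have to be found in the camera images.
- glass (a point): Centre of the lens glass of the inspection camera, on the glass's top face, 94 mm above the bench; z up. At the start the dust cap covers it.
- inspcam: The inspection camera, fixed; origin under its centre on the bench, z up. Foot 110 x 110 x 10 mm and white housing 90 x 90 mm up to 50 mm, square to its x and y; black ring light 90 mm across up to 66 mm; metal barrel 38 mm across up to the glass at 94 mm, on its z axis. Camera and rack stand on opposite sides (left, right) of the tube stand; which is where changes.
- cap_mid (a point): Centre (half-way up) of the loose dust cap: a black upside-down plastic cup, 48 mm across, 24 mm high, 40 g, closed top 4 mm thick, slipped loosely over the barrel (20 mm deep, 2.5 mm play); lifts straight off. z up, out of its closed top. On the lens its top is 98 mm, its rim 74 mm above the bench. Stood on the bench, this point is 12 mm up.
- endmill_mid (a point): Middle of the thick end mill: round steel bar 16 mm across, 100 mm long, about 280 g, hanging tip down in a 20 mm rack hole. z up, from tip to shank end. Shank end 50 mm above, tip 50 mm below this point. Its fixed brass ring (28 mm across) reaches from 2 mm below to 6 mm above this point and rests on the rack's top; 44 mm of bare shank stand above the ring.
- endmill_tip (a point): Centre of the flat lower (cutting) end of the thick end mill, 50 mm below its middle.
- rack_top (a point): Centre of the top face of the cutter rack, 70 mm above the bench: a fixed black hollow box 160 x 160 x 70 mm with 3 x 3 holes of 20 mm, 50 mm apart along this point's x and y axes, the middle hole at this point. Three cutters hang in it, at least 70 mm apart; which hangs where changes.
- thin1_mid (a point): Middle of a thin cutter that stays in the rack: 10 mm across, 76 mm long, with a brass ring 25 mm across; its shank end is 38 mm above this point (40 mm above the rack's top). z up.
- thin2_mid (a point): Middle of the other thin cutter, alike, which also stays in the rack.
- stand: Fixed grey stand for tool tubes, 150 mm (its x) by 46 mm (its y) by 40 mm high, between rack and camera; origin at the centre of its underside on the bench, z up.
- tube1_top (a point): Centre of the top of a clear plastic tool tube, 28 x 28 x 130 mm, standing loosely in a 30 mm deep pocket of the stand; its top is 140 mm above the bench. z up.
- tube2_top (a point): The same for the other tube.
Not all that is in view belongs to the job. What is shaped like the part that bears thin2_mid but blue or purple is not meant. Leave any blue look-alike of the part that bears thin1_mid alone.

How it is judged:
By the outcome, as a careful person would: the job done as asked, in the order asked, and still so for the second after the job is handed in, while the arm keeps its last pose, push and grip.
It also fails if it takes over 72 s, if anything falls off the work surface, if the arm or the gripper's body presses on something with over 40 N, if the wrist force passes 120 N, or if a joint passes its speed limit or range.

### The arm

A 7-joint arm with a two-finger parallel gripper is mounted at the origin on the work surface. World frame = base frame: x ahead of the robot, y to its left, z up, the work surface at z = 0. Lengths are in m, angles in rad, forces in N, time in s.
With the tool pointing down it reaches from about 0.425 to 1.025 m from the base axis. Payload 9.4 kg.
Tool frame: the origin (TCP) lies between the finger pads; the fingertips stand 19 mm ahead of it and the grasp point (between the pads) is the TCP; z points along the fingers, y is the line along which they close (so a half turn about z gives the same grasp; the last joint's range is limited). The gripper opens to 93 mm and grips with 3 to 60 N. Pads are 15 mm wide; open, the fingers measure 128 mm over their backs; the gripper's body (75 mm by 188 mm) begins 65 mm behind the grasp point.
Start: joints at [-1.321, 0.599, -0.003, 1.599, 0.002, 0.943, -0.08], TCP at [0.233, 0.687, 0.238] pointing down, gripper open.
Joint ranges: [-2.57, 2.57], [-0.35, 1.97], [-1.29, 1.29], [0.11, 2.56], [-1.05, 4.19], [0.11, 1.86], [-2.63, 2.63]. Speed limits (rad/s): [2.22, 2.22, 3.01, 3.01, 3.14, 3.14, 3.14].

### API

Orientations are given as a rotation vector (axis times angle).
In Python, from rig import ctrl gives the robot as it stands.
- The arm moves only by the shell command python3 -m handwheel 'ROWS' [FORCE]. ROWS is JSON, a list of rows, each an object of numbers: "fingers": the gripper's target within -1 to 1 (shut at 1, half-way at 0, fully open at -1); "dx", "dy", "dz": the shift along the tool's x, y, z in units of 30 mm (1.0 is 30 mm); "turn": the turn about the tool's z in degrees. A call has 1 to 12 rows; each row is the pose to reach, as a shift and turn from the pose commanded when the call began, along the tool's axes at that moment; what a row does not reach only later rows make up. A row lasts 1/10 s, in which the tool goes at most 50 mm and 8.59 degrees, less where a joint would pass 70% of its speed; a pose out of reach is approached as far as the arm can. A call with a gripper value outside its range is refused whole. The fingers move at their own pace and stop on an object; FORCE is the grip in N (left out, the last holds). Time passes only in rows, so rows that repeat a pose let the fingers close. It gives the time, the measured TCP pose, the force, the opening and the grip force at its end, in the units of the state.
- ctrl.observe(): the state, without advancing time (a new reading comes with each control period).
- ctrl.get_image(name): name is "scene" or "top" or "wrist"; returns the picture (420x560x3 uint8, red, green, blue); there is no depth.
- ctrl.camera_params(name): a dict with "intrinsics" (3x3 intrinsics, pixels), "rvec" (rotation vector, rad) and "tvec" (3), from world to camera coordinates, as OpenCV has them; the wrist camera has in their place "T_tool_cam" (4x4, takes a point from camera to tool coordinates, whose origin is the TCP and whose axes are the flange's). Camera axes: x right, y down, z forward; pixel columns grow to the right and rows downward; lengths in m; the calibration is good to about 2 mm. A picture is of the moment at which its call begins: read the wrist's pose just before it. camera_params takes no time and is no camera call.
- ctrl.sign_off(): hands the job in; it is judged then, once.
The state is a dict: "time_s": time; "joint_positions": joint angles; "dq": joint speeds; "tau": joint torques, N m; "position": TCP position; "eef_rot": TCP orientation; "wrist_force": force on the tool from outside, world axes, zero at the start; "wrist_torque": the same for the moment, N m; "width": finger opening in m; "grasp_force": force on a finger pad.
Only numpy, scipy, OpenCV 4.12 (cv2) and the standard library are available. Lean on these libraries where they do the work, as an engineer would, in place of code of your own. Each camera call takes 0.05 s, during which the arm holds its last target. There are 200 camera calls.

## Working session

There is one attempt and no reset: what is moved stays moved. The work goes in short steps, Python scripts to look and compute and a shell command to move; the robot and the scene stay as the last step left them, time stands still between calls to the robot, and variables do not carry over. Pictures are saved under pics/ and viewed, at most 12 in all, crops included, and the job is handed in when it is done.

```bash
mkdir -p pics
cat > h.py <<'E'
import numpy as np, cv2
from scipy.spatial.transform import Rotation as R
from rig import ctrl
def grab(n,f):
    s=ctrl.observe(); im=ctrl.get_image(n); cv2.imwrite(f'pics/{f}.png',im[:,:,::-1]); np.savez(f'pics/{f}.npz',p=s['position'],r=s['eef_rot']); return im
def cam(n,f=None):
    c=ctrl.camera_params(n); K=np.array(c['intrinsics'])
    if n!='wrist':
        Rw=R.from_rotvec(np.ravel(c['rvec'])).as_matrix(); t=np.ravel(c['tvec']); return K,Rw.T,-Rw.T@t
    d=np.load(f'pics/{f}.npz'); T=np.array(c['T_tool_cam']); Rt=R.from_rotvec(d['r']).as_matrix()
    return K,Rt@T[:3,:3],Rt@T[:3,3]+d['p']
def ray(n,uv,z,f=None):
    K,Rc,o=cam(n,f); d=Rc@np.linalg.inv(K)@np.array([*uv,1.]); return o+d*(z-o[2])/d[2]
def proj(n,P,f=None):
    K,Rc,o=cam(n,f); q=K@Rc.T@(np.array(P)-o); return q[:2]/q[2]
def rel(dP):
    s=ctrl.observe(); return R.from_rotvec(s['eef_rot']).as_matrix().T@np.array(dP)/0.03
E
python3 - <<'E'
from h import *
a=grab('scene','s0');b=grab('top','t0');
s=ctrl.observe();print(s['position'],s['eef_rot'],s['time_s'],R.from_rotvec(s['eef_rot']).as_matrix().round(3))
for n in('scene','top'):print(cam(n)[2],cam(n)[1][:,2],cam(n)[0][0])
E
```

```text
[0.2326173  0.6862463  0.23685264] [-5.10959444e-01 -3.09964770e+00  2.13900302e-03] 0.1 [[-0.947  0.321 -0.   ]
 [ 0.321  0.947 -0.001]
 [-0.    -0.001 -1.   ]]
[1.29904799 0.26040392 0.87971792] [-0.69405885 -0.22895743 -0.68253997] [514.49851184   0.         275.15785757]
[ 0.4636069  -0.01358108  0.99368368] [ 8.05048485e-02 -3.84959084e-05 -9.96754216e-01] [444.76470776   0.         278.6872076 ]
```

View pics/t0.png

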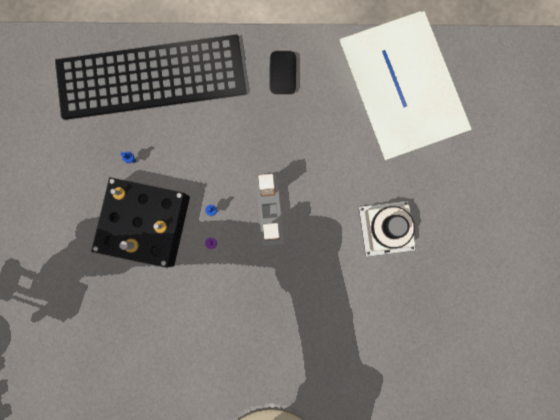

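View pics/s0.png

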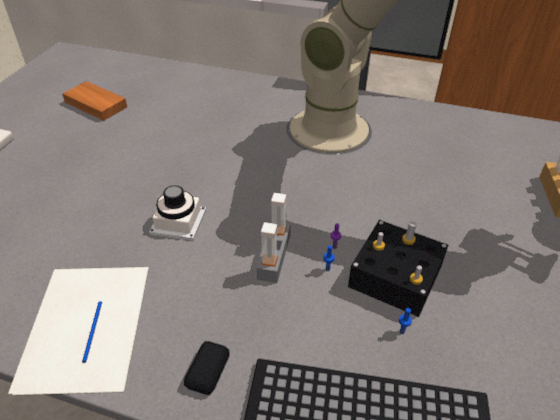

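The top view shows the rack at left (~(140,222)), with the thick mill's ring near (131,246) and thin cutters near (118,193) and (160,227). The tubes are at (266,182) and (271,231), and the cap top is at about (398,226). The blue and purple look-alikes stand on the bench at (127,156), (211,210) and (211,243).

Run:
```python
from h import *
im=cv2.imread('pics/t0.png'); hsv=cv2.cvtColor(im,cv2.COLOR_BGR2HSV)
g=cv2.cvtColor(im,cv2.COLOR_BGR2GRAY)
# brass rings
m=cv2.inRange(hsv,(12,130,120),(30,255,255)); m[:,:90]=0;m[:,200:]=0
m=cv2.morphologyEx(m,cv2.MORPH_CLOSE,np.ones((5,5)))
for c in cv2.findContours(m,0,2)[0]:
    if cv2.contourArea(c)>15:
        (u,v),r=cv2.minEnclosingCircle(c);print('ring',u,v,r,ray('top',(u,v),.076).round(4))
# rack bolts / box
m=(g<40).astype(np.uint8)*255; m[:, :85]=0;m[:170]=0;m[275:]=0;m[:,200:]=0
m=cv2.morphologyEx(m,cv2.MORPH_CLOSE,np.ones((9,9)))
c=max(cv2.findContours(m,0,2)[0],key=cv2.contourArea);r=cv2.minAreaRect(c);print('rack',r,ray('top',r[0],.06).round(4))
# cap
cv2.imwrite('pics/crop.png',np.hstack([cv2.resize(im[190:270,355:425],None,fx=5.6,fy=5.6),cv2.resize(im[170:275,85:195],None,fx=3.65,fy=4.27)]))
for n,uv in(('camfoot',(388,229)),('tubeA',(266,182)),('tubeB',(271,231))):print(n,ray('top',uv,.14 if 't'==n[0] else .05).round(4))
print('cap',ray('top',(398.5,226),.098), 'scene cap',ray('scene',(174,193),.098))
print('mill top scene',ray('scene',(411,226),.12))
```

```text
ring 130.57229614257812 245.30723571777344 5.8978376388549805 [0.4667 0.2906 0.076 ]
ring 159.5 226.5 6.041623115539551 [0.5059 0.2322 0.076 ]
ring 118.0 193.0 6.082862854003906 [0.5749 0.3204 0.076 ]
rack ((140.56585693359375, 222.69268798828125), (84.09101104736328, 75.84954071044922), 12.094758033752441) [0.5143 0.2765 0.06  ]
camfoot [ 0.5054 -0.2459  0.05  ]
tubeA [0.5907 0.0114 0.14  ]
tubeB [0.4959 0.0009 0.14  ]
cap [ 0.50947334 -0.25531616  0.098     ] scene cap [ 0.51642673 -0.24462639  0.098     ]
mill top scene [0.47819699 0.2902754  0.12      ]
```

View pics/crop.png

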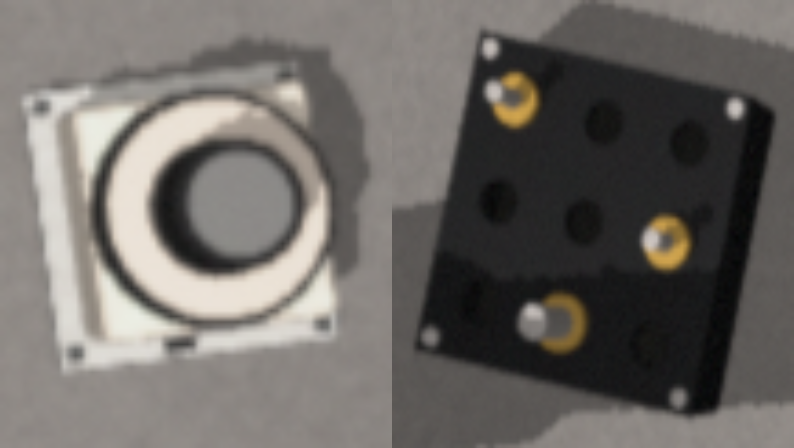

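Run:
```python
from h import *
print(np.array(ctrl.camera_params('wrist')['T_tool_cam']).round(3).tolist(), ctrl.camera_params('wrist')['intrinsics'][0])
p=np.array(ctrl.observe()['position'])
for P in ([.45,.5,.27],[.52,.3,.30],[.51,-.05,.30],[.51,-.255,.30]):print(P,rel(np.array(P)-p).round(2))
```

```text
[[-0.001, -0.958, -0.287, 0.081], [1.0, -0.001, 0.001, 0.0], [-0.001, -0.287, 0.958, -0.146], [0.0, 0.0, 0.0, 1.0]] [306.1793439    0.         280.67039324]
[0.45, 0.5, 0.27] [-8.86 -3.56 -1.1 ]
[0.52, 0.3, 0.3] [-13.21  -9.12  -2.09]
[0.51, -0.05, 0.3] [-16.63 -20.28  -2.08]
[0.51, -0.255, 0.3] [-18.83 -26.75  -2.07]
```

```bash
W='{"dx":-8.9,"dy":-3.6,"dz":-1.1,"fingers":-1}'; python3 -m handwheel '[{"dx":-8.9,"dy":-3.6,"dz":-1.1,"fingers":-1},{"dx":-8.9,"dy":-3.6,"dz":-1.1,"fingers":-1},{"dx":-8.9,"dy":-3.6,"dz":-1.1,"fingers":-1},{"dx":-8.9,"dy":-3.6,"dz":-1.1,"fingers":-1},{"dx":-8.9,"dy":-3.6,"dz":-1.1,"fingers":-1},{"dx":-13,"dy":-9,"dz":-2,"fingers":-1},{"dx":-13,"dy":-9,"dz":-2,"fingers":-1},{"dx":-13,"dy":-9,"dz":-2,"fingers":-1},{"dx":-13,"dy":-9,"dz":-2,"fingers":-1},{"dx":-13,"dy":-9,"dz":-2,"fingers":-1},{"dx":-13,"dy":-9,"dz":-2,"fingers":-1},{"dx":-13,"dy":-9,"dz":-2,"fingers":-1}]'
python3 - <<'E'
from h import *
grab('wrist','w1'); print(ctrl.observe()['position'],[proj('wrist',P,'w1') for P in ([.467,.291,.12],[.506,.232,.11])])
E
```

```text
[0.23266405 0.68629474 0.23696983] [array([ 37.10667833, 482.67695057]), array([ 19.6392134, 503.8396188])]invalid input
```

View pics/w1.png

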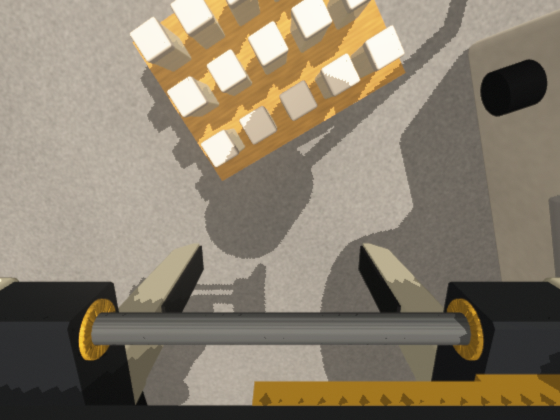

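The picture is from the start pose and shows only a wooden block tray, because the move was refused. Retrying with every key present.

```bash
python3 -m handwheel '[{"fingers":-1,"dx":-8.9,"dy":-3.6,"dz":-1.1,"turn":0},{"fingers":-1,"dx":-8.9,"dy":-3.6,"dz":-1.1,"turn":0},{"fingers":-1,"dx":-8.9,"dy":-3.6,"dz":-1.1,"turn":0},{"fingers":-1,"dx":-8.9,"dy":-3.6,"dz":-1.1,"turn":0},{"fingers":-1,"dx":-8.9,"dy":-3.6,"dz":-1.1,"turn":0},{"fingers":-1,"dx":-13,"dy":-9,"dz":-2,"turn":0},{"fingers":-1,"dx":-13,"dy":-9,"dz":-2,"turn":0},{"fingers":-1,"dx":-13,"dy":-9,"dz":-2,"turn":0},{"fingers":-1,"dx":-13,"dy":-9,"dz":-2,"turn":0},{"fingers":-1,"dx":-13,"dy":-9,"dz":-2,"turn":0},{"fingers":-1,"dx":-13,"dy":-9,"dz":-2,"turn":0},{"fingers":-1,"dx":-13,"dy":-9,"dz":-2,"turn":0}]'
python3 - <<'E'
from h import *
grab('wrist','w2'); print(ctrl.observe()['position'],[proj('wrist',P,'w2') for P in ([.467,.291,.12],[.506,.232,.11])])
E
```

```text
time_s: 1.35
position: [0.5158, 0.3049, 0.2978]
eef_rot: [0.514, 3.099, 0.0]
wrist_force: [-0.0, -0.1, -0.6]
width: 0.0926
grasp_force: 0.0
[0.51510433 0.30626847 0.29753393] [array([252.67080273, 155.75283657]), array([216.67627254, 204.42375508])]
```

View pics/w2.png

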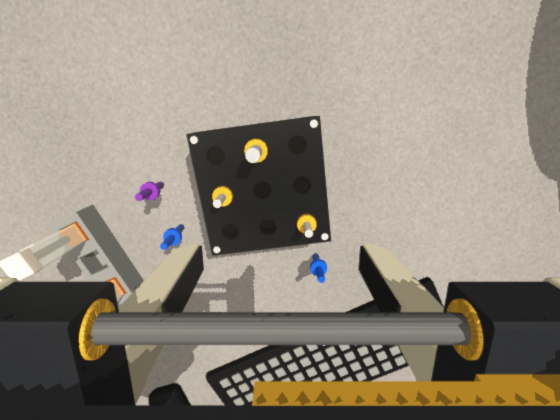

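The wrist view shows the mill's shank top at (252,156), right on its predicted pixel. The ring is at (256,150), and the thin cutters are at (222,196) and (307,224). Next I move over the cap.

```bash
python3 -m handwheel '[{"fingers":-1,"dx":-7.6,"dy":-17.7,"dz":0,"turn":0},{"fingers":-1,"dx":-7.6,"dy":-17.7,"dz":0,"turn":0},{"fingers":-1,"dx":-7.6,"dy":-17.7,"dz":0,"turn":0},{"fingers":-1,"dx":-7.6,"dy":-17.7,"dz":0,"turn":0},{"fingers":-1,"dx":-7.6,"dy":-17.7,"dz":0,"turn":0},{"fingers":-1,"dx":-7.6,"dy":-17.7,"dz":0,"turn":0},{"fingers":-1,"dx":-7.6,"dy":-17.7,"dz":0,"turn":0},{"fingers":-1,"dx":-7.6,"dy":-17.7,"dz":0,"turn":0},{"fingers":-1,"dx":-7.6,"dy":-17.7,"dz":0,"turn":0},{"fingers":-1,"dx":-7.6,"dy":-17.7,"dz":0,"turn":0},{"fingers":-1,"dx":-7.6,"dy":-17.7,"dz":0,"turn":0},{"fingers":-1,"dx":-7.6,"dy":-17.7,"dz":0,"turn":0}]'
python3 -m handwheel '[{"fingers":-1,"dx":0,"dy":0,"dz":1,"turn":0},{"fingers":-1,"dx":0,"dy":0,"dz":1,"turn":0},{"fingers":-1,"dx":0,"dy":0,"dz":1,"turn":0}]'
python3 - <<'E'
from h import *
# mill from w2
im=cv2.imread('pics/w2.png');hsv=cv2.cvtColor(im,cv2.COLOR_BGR2HSV)
m=cv2.inRange(hsv,(12,130,120),(30,255,255));m[:125]=0;m[245:]=0;m[:,:190]=0;m[:,330:]=0
m=cv2.morphologyEx(m,cv2.MORPH_CLOSE,np.ones((9,9)))
for c in cv2.findContours(m,0,2)[0]:
    if cv2.contourArea(c)>60:
        (u,v),r=cv2.minEnclosingCircle(c);print('ring',u,v,r,ray('wrist',(u,v),.076,'w2').round(4))
print('shank',ray('wrist',(252.5,156),.120,'w2'))
grab('wrist','w3'); print(ctrl.observe()['position'],proj('wrist',[.5095,-.2555,.098],'w3'))
im=cv2.imread('pics/w3.png');hsv=cv2.cvtColor(im,cv2.COLOR_BGR2HSV)
K=cam('wrist','w3')
E
```

```text
time_s: 2.6
position: [0.5614, -0.2729, 0.2972]
eef_rot: [-0.512, -3.099, 0.001]
wrist_force: [0.9, 0.0, 0.1]
width: 0.0928
grasp_force: 0.0
time_s: 2.9
position: [0.5615, -0.2683, 0.2671]
eef_rot: [-0.506, -3.099, -0.002]
wrist_force: [0.5, 0.3, 0.6]
width: 0.0927
grasp_force: 0.0
ring 306.478271484375 223.69564819335938 10.037829399108887 [0.5736 0.3204 0.076 ]
ring 221.92105102539062 196.0 10.364814758300781 [0.5048 0.2322 0.076 ]
ring 255.7919464111328 150.07382202148438 12.149690628051758 [0.4657 0.2914 0.076 ]
shank [0.46718682 0.29074306 0.12      ]
[ 0.56182155 -0.26850768  0.26796761] [275.70501909 145.50335813]
```

View pics/w3.png

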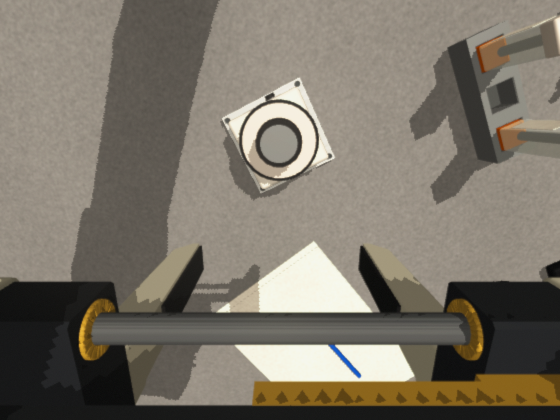

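The cap's grey top disc is at (279,143), about 4 px from the prediction. I'll refine it, along with the ring light as the housing's axis.

Run:
```python
from h import *
im=cv2.imread('pics/w3.png');g=cv2.cvtColor(im,cv2.COLOR_BGR2GRAY)
x0,y0=225,90;c=g[y0:190,x0:330];print(g[143,250:312:2].tolist())
m=((c>85)&(c<150)).astype(np.uint8);m=cv2.morphologyEx(m,cv2.MORPH_OPEN,np.ones((3,3)))
n,l,st,ce=cv2.connectedComponentsWithStats(m);k=l[143-y0,279-x0];u,v=ce[k]+[x0,y0];print(st[k],u,v)
C=ray('wrist',(u,v),.098,'w3');print('cap',C)
m=((c<60)).astype(np.uint8);n,l,st,ce=cv2.connectedComponentsWithStats(m)
for k in range(1,n):
    if st[k][4]>80:
        pts=np.argwhere(l==k)[:,::-1].astype(np.int32);(a,b),r=cv2.minEnclosingCircle(pts);print('dark',a+x0,b+y0,r,ray('wrist',(a+x0,b+y0),.066,'w3'))
p=np.array(ctrl.observe()['position'])
print(rel(np.r_[C[:2],.098]-p))
```

```text
[238, 200, 165, 67, 50, 133, 150, 151, 151, 151, 151, 151, 151, 151, 152, 151, 152, 150, 152, 152, 152, 153, 152, 148, 65, 50, 193, 238, 239, 239, 238]
[   0    0  105  100 8127] 281.98461917066567 134.99286329518887
cap [ 0.50169823 -0.24616326  0.098     ]
dark 278.5 142.10869598388672 23.542863845825195 [ 0.50945793 -0.2526634   0.066     ]
dark 263.5 152.0 33.90068817138672 [ 0.51438276 -0.27212716  0.066     ]
[2.13462227 0.06459944 5.66650657]
```

Run:
```python
from h import *
im=cv2.imread('pics/w3.png');g=cv2.cvtColor(im,cv2.COLOR_BGR2GRAY)
m=((g>110)&(g<172)).astype(np.uint8)
d=np.zeros_like(m);cv2.circle(d,(279,143),21,1,-1);m&=d
n,l,st,ce=cv2.connectedComponentsWithStats(m);k=l[143,279];print(st[k],ce[k])
C=ray('wrist',ce[k],.098,'w3');print('cap',C)
p=np.array(ctrl.observe()['position']);print(rel(np.r_[C[:2],.098]-p))
```

```text
[ 260  125   37   38 1110] [278.31351351 143.46576577]
cap [ 0.50842596 -0.25234224  0.098     ]
[ 1.8564662  -0.05926595  5.66631532]
```

```bash
python3 -m handwheel '[{"fingers":-1,"dx":1.85,"dy":-0.06,"dz":2,"turn":0},{"fingers":-1,"dx":1.85,"dy":-0.06,"dz":3.5,"turn":0},{"fingers":-1,"dx":1.85,"dy":-0.06,"dz":4.5,"turn":0},{"fingers":-1,"dx":1.85,"dy":-0.06,"dz":5.2,"turn":0},{"fingers":-1,"dx":1.85,"dy":-0.06,"dz":5.65,"turn":0},{"fingers":-1,"dx":1.85,"dy":-0.06,"dz":5.65,"turn":0},{"fingers":-1,"dx":1.85,"dy":-0.06,"dz":5.65,"turn":0}]' 8
python3 -m handwheel '[{"fingers":0.3,"dx":0,"dy":0,"dz":0,"turn":0},{"fingers":0.3,"dx":0,"dy":0,"dz":0,"turn":0},{"fingers":0.3,"dx":0,"dy":0,"dz":0,"turn":0},{"fingers":0.3,"dx":0,"dy":0,"dz":0,"turn":0},{"fingers":0.3,"dx":0,"dy":0,"dz":0,"turn":0},{"fingers":0.3,"dx":0,"dy":0,"dz":0,"turn":0},{"fingers":0.3,"dx":0,"dy":0,"dz":0,"turn":0},{"fingers":0.3,"dx":0,"dy":0,"dz":0,"turn":0},{"fingers":0.3,"dx":0,"dy":0,"dz":0,"turn":0},{"fingers":0.3,"dx":0,"dy":0,"dz":0,"turn":0}]' 8
```

```text
time_s: 3.65
position: [0.509, -0.2542, 0.0994]
eef_rot: [0.51, 3.098, -0.0]
wrist_force: [-0.1, 0.5, -0.1]
width: 0.0928
grasp_force: 0.0
time_s: 4.65
position: [0.5078, -0.2542, 0.0982]
eef_rot: [0.511, 3.1, 0.0]
wrist_force: [-0.7, 0.0, 2.0]
width: 0.0478
grasp_force: 8.0
```

```bash
python3 -m handwheel '[{"fingers":0.3,"dx":0,"dy":0,"dz":-0.3,"turn":0},{"fingers":0.3,"dx":0,"dy":0,"dz":-0.8,"turn":0},{"fingers":0.3,"dx":0,"dy":0,"dz":-1.5,"turn":0},{"fingers":0.3,"dx":0,"dy":0,"dz":-2,"turn":0},{"fingers":0.3,"dx":0,"dy":0,"dz":-2,"turn":0},{"fingers":0.3,"dx":-0.4,"dy":-1.2,"dz":-2,"turn":0},{"fingers":0.3,"dx":-0.8,"dy":-2.4,"dz":-2,"turn":0},{"fingers":0.3,"dx":-1.2,"dy":-3.6,"dz":-2,"turn":0},{"fingers":0.3,"dx":-1.6,"dy":-4.8,"dz":-2,"turn":0},{"fingers":0.3,"dx":-1.8,"dy":-5.4,"dz":-2,"turn":0},{"fingers":0.3,"dx":-1.8,"dy":-5.4,"dz":-2,"turn":0},{"fingers":0.3,"dx":-1.8,"dy":-5.4,"dz":-2,"turn":0}]'
python3 - <<'E'
from h import *
s=ctrl.observe();print(s['width'],s['position'],s['wrist_force']);grab('scene','s4')
im=cv2.imread('pics/s4.png');u,v=proj('scene',s['position']).astype(int)
cv2.imwrite('pics/s4c.png',cv2.resize(im[max(v-80,0):v+90,max(u-110,0):u+130],None,fx=3,fy=3))
E
```

```text
time_s: 5.85
position: [0.5068, -0.4237, 0.1574]
eef_rot: [-0.511, -3.099, -0.002]
wrist_force: [-0.1, 1.5, -0.8]
width: 0.0479
grasp_force: 8.0
0.0479350504005286 [ 0.50676678 -0.42374502  0.15739025] [-0.05303154  1.47227834 -0.80475416]
```

View pics/s4c.png

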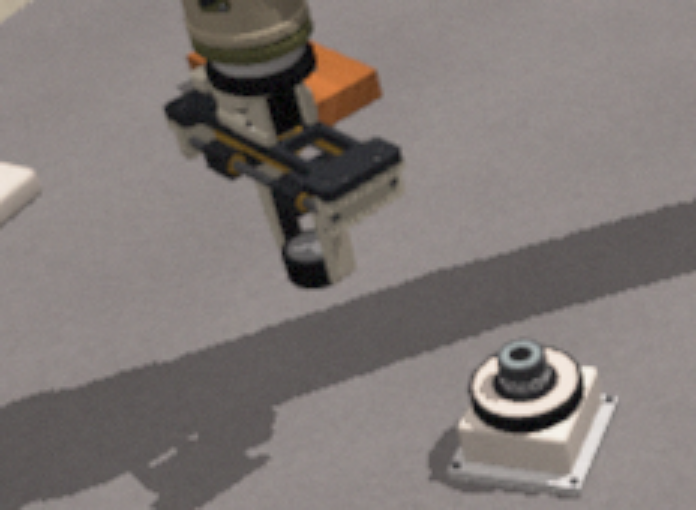

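The cap is held level (crop (305,258)) and the lens at (520,360) is bare. Now I lower it.

```bash
python3 -m handwheel '[{"fingers":0.3,"dx":0,"dy":0,"dz":1.2,"turn":0},{"fingers":0.3,"dx":0,"dy":0,"dz":2.4,"turn":0},{"fingers":0.3,"dx":0,"dy":0,"dz":3.4,"turn":0},{"fingers":0.3,"dx":0,"dy":0,"dz":4,"turn":0},{"fingers":0.3,"dx":0,"dy":0,"dz":4.2,"turn":0},{"fingers":0.3,"dx":0,"dy":0,"dz":4.3,"turn":0},{"fingers":0.3,"dx":0,"dy":0,"dz":4.35,"turn":0},{"fingers":0.3,"dx":0,"dy":0,"dz":4.4,"turn":0},{"fingers":0.3,"dx":0,"dy":0,"dz":4.4,"turn":0}]'
```

```text
time_s: 6.8
position: [0.5073, -0.4252, 0.027]
eef_rot: [0.511, 3.099, -0.001]
wrist_force: [0.1, 0.5, 0.6]
width: 0.048
grasp_force: 8.0
```

```bash
python3 -m handwheel '[{"fingers":0.3,"dx":0,"dy":0,"dz":0.03,"turn":0},{"fingers":0.3,"dx":0,"dy":0,"dz":0.06,"turn":0},{"fingers":0.3,"dx":0,"dy":0,"dz":0.08,"turn":0},{"fingers":0.3,"dx":0,"dy":0,"dz":0.1,"turn":0},{"fingers":0.3,"dx":0,"dy":0,"dz":0.1,"turn":0}]'
```

```text
time_s: 7.3
position: [0.507, -0.4252, 0.0241]
eef_rot: [0.511, 3.099, -0.0]
wrist_force: [-1.0, 0.6, 8.2]
width: 0.0481
grasp_force: 8.0
```

```bash
python3 -m handwheel '[{"fingers":-0.2,"dx":0,"dy":0,"dz":-0.03,"turn":0},{"fingers":-0.4,"dx":0,"dy":0,"dz":-0.03,"turn":0},{"fingers":-0.6,"dx":0,"dy":0,"dz":-0.03,"turn":0},{"fingers":-0.6,"dx":0,"dy":0,"dz":-0.03,"turn":0},{"fingers":-0.6,"dx":0,"dy":0,"dz":-0.03,"turn":0},{"fingers":-0.6,"dx":0,"dy":0,"dz":-0.5,"turn":0},{"fingers":-0.6,"dx":0,"dy":0,"dz":-1.5,"turn":0},{"fingers":-0.6,"dx":0,"dy":0,"dz":-3,"turn":0},{"fingers":-0.6,"dx":0,"dy":0,"dz":-4.5,"turn":0},{"fingers":-0.6,"dx":0,"dy":0,"dz":-6,"turn":0},{"fingers":-0.6,"dx":0,"dy":0,"dz":-8,"turn":0},{"fingers":-0.6,"dx":0,"dy":0,"dz":-8,"turn":0}]'
python3 - <<'E'
from h import *
s=ctrl.observe();p=np.array(s['position']);print(s['width'])
# on the way: above lens offset for a look, then to mill
print(rel(np.array([.56,-.266,.267])-p))
grab('scene','s5');im=cv2.imread('pics/s5.png');g=cv2.cvtColor(im,cv2.COLOR_BGR2GRAY)
u,v=proj('scene',[.507,-.425,.024]).astype(int);print(u,v,g[v-12:v+22:3,u-18:u+20:3])
E
```

```text
time_s: 8.5
position: [0.5083, -0.4266, 0.2705]
eef_rot: [0.51, 3.091, -0.007]
wrist_force: [0.1, -0.3, 0.3]
width: 0.0741
grasp_force: 0.0
0.07409957595629424
[0.09176085 5.62424032 0.09979112]
114 198 [[ 95  93  91  88  90  91  93  94  88  88  88  90  91]
 [ 93  93  89  93  90  91  92  92  91  87  89  89  91]
 [ 91  94  92  93  89  88  94  88  92  91  90  95  93]
 [ 93  87  90  90  94  57 121 131 114  61 105 126 137]
 [ 96  94  89  88  83 144 141 141 142  90 138 137 139]
 [ 93  89  92  85 117 141 143 143 143  34  98 139 140]
 [ 92  93 126 114  32  97 109  83  27  17  56 139 137]
 [136 138 125  92  14  11  17  10  10   6  80 137 138]
 [139 138 107  89  80  14  16  16  16  79 138 140 140]
 [140 138 142 111  91  91  82 109 140 140 139 140 140]
 [134 141 140 140 142 137 143 141 140 140 140 143 140]
 [139 137 136 141 140 137 143 140 139 142 141 138 142]]
```

The cap stands on the bench, with its light top above its dark side. Next I look at the bare lens from above on the way to the mill.

```bash
python3 -m handwheel '[{"fingers":-0.6,"dx":0.1,"dy":5.6,"dz":0.1,"turn":0},{"fingers":-0.6,"dx":0.1,"dy":5.6,"dz":0.1,"turn":0},{"fingers":-0.6,"dx":0.1,"dy":5.6,"dz":0.1,"turn":0},{"fingers":-0.6,"dx":0.1,"dy":5.6,"dz":0.1,"turn":0},{"fingers":-0.6,"dx":0.1,"dy":5.6,"dz":0.1,"turn":0},{"fingers":-0.6,"dx":0.1,"dy":5.6,"dz":0.1,"turn":0}]'
python3 - <<'E'
from h import *
s=ctrl.observe();p=np.array(s['position']);grab('wrist','w6');u,v=proj('wrist',[.5085,-.2535,.094],'w6');print(p,u,v)
im=cv2.imread('pics/w6.png');u,v=int(u),int(v);np.save('pics/o.npy',[u-40,v-40]);cv2.imwrite('pics/w6c.png',cv2.resize(im[v-40:v+40,u-40:u+40],None,fx=7,fy=7))
print(rel(np.array([.467,.291,.27])-p))
E
```

```text
time_s: 9.15
position: [0.5575, -0.2651, 0.2596]
eef_rot: [-0.51, -3.099, 0.001]
wrist_force: [-0.1, -0.4, -0.3]
width: 0.074
grasp_force: 0.0
[ 0.55747934 -0.26513289  0.25961299] 275.67656519748317 148.89956812826904
[ 8.82724263 16.57769549 -0.35278239]
```

View pics/w6c.png

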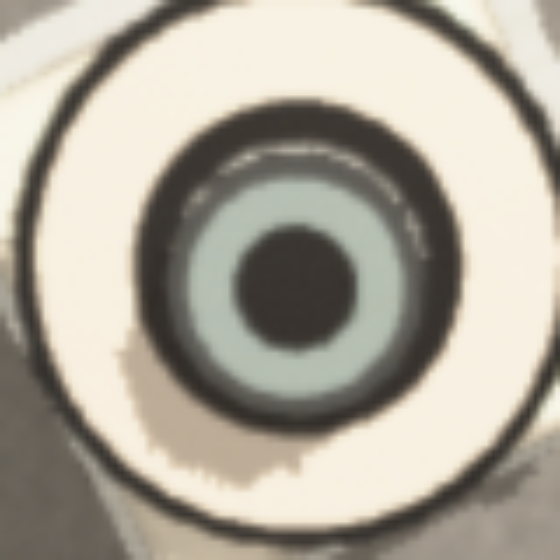

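The bare glass shows as a teal disc centred at crop (296,287). I'll compute its position and move over the mill.

```bash
python3 - <<'E'
from h import *
im=cv2.imread('pics/w6.png').astype(int);o=np.load('pics/o.npy')
m=((im[:,:,1]-im[:,:,2]>10)&(im[:,:,1]>120)).astype(np.uint8);d=np.zeros_like(m);c=(o+[42,41]).tolist();cv2.circle(d,c,20,1,-1);m&=d
k=max(cv2.findContours(m,0,2)[0],key=cv2.contourArea);e=cv2.fitEllipse(k);print(e,ray('wrist',e[0],.094,'w6'))
E
python3 -m handwheel '[{"fingers":-0.1,"dx":8.8,"dy":16.6,"dz":-1,"turn":0},{"fingers":-0.1,"dx":8.8,"dy":16.6,"dz":-1,"turn":0},{"fingers":-0.1,"dx":8.8,"dy":16.6,"dz":-1,"turn":0},{"fingers":-0.1,"dx":8.8,"dy":16.6,"dz":-1,"turn":0},{"fingers":-0.1,"dx":8.8,"dy":16.6,"dz":-1,"turn":0},{"fingers":-0.1,"dx":8.8,"dy":16.6,"dz":-1,"turn":0},{"fingers":-0.1,"dx":8.8,"dy":16.6,"dz":-1,"turn":0},{"fingers":-0.1,"dx":8.8,"dy":16.6,"dz":-1,"turn":0},{"fingers":-0.1,"dx":8.8,"dy":16.6,"dz":-1,"turn":0},{"fingers":-0.1,"dx":8.8,"dy":16.6,"dz":-1,"turn":0},{"fingers":-0.1,"dx":8.8,"dy":16.6,"dz":-1,"turn":0},{"fingers":-0.1,"dx":8.8,"dy":16.6,"dz":-1,"turn":0}]'
python3 -m handwheel '[{"fingers":-0.1,"dx":0,"dy":0,"dz":0,"turn":0},{"fingers":-0.1,"dx":0,"dy":0,"dz":0,"turn":0}]'
python3 - <<'E'
from h import *
p=np.array(ctrl.observe()['position']);print(p,rel(np.array([.4668,.291,.100])-p))
E
```

```text
time_s: 10.4
position: [0.4673, 0.2956, 0.2901]
eef_rot: [-0.506, -3.1, -0.003]
wrist_force: [-0.1, 0.1, -0.0]
width: 0.0513
grasp_force: 0.0
time_s: 10.6
position: [0.4687, 0.2891, 0.2898]
eef_rot: [0.515, 3.099, -0.002]
wrist_force: [0.8, -0.3, 0.2]
width: 0.051
grasp_force: 0.0
[0.46868209 0.28909727 0.2897657 ] [0.08193195 0.04923412 6.3254303 ]Traceback (most recent call last):
  File "<stdin>", line 4, in <module>
ValueError: max() iterable argument is empty
```

```bash
python3 - <<'E'
from h import *
print(ray('wrist',(276.9,148.6),.094,'w6'))
E
python3 -m handwheel '[{"fingers":-0.1,"dx":0.08,"dy":0.05,"dz":1.5,"turn":0},{"fingers":-0.1,"dx":0.08,"dy":0.05,"dz":3,"turn":0},{"fingers":-0.1,"dx":0.08,"dy":0.05,"dz":4.2,"turn":0},{"fingers":-0.1,"dx":0.08,"dy":0.05,"dz":5.2,"turn":0},{"fingers":-0.1,"dx":0.08,"dy":0.05,"dz":6,"turn":0},{"fingers":-0.1,"dx":0.08,"dy":0.05,"dz":6.3,"turn":0},{"fingers":-0.1,"dx":0.08,"dy":0.05,"dz":6.3,"turn":0},{"fingers":-0.1,"dx":0.08,"dy":0.05,"dz":6.3,"turn":0}]' 30
python3 -m handwheel '[{"fingers":0.2,"dx":0,"dy":0,"dz":0,"turn":0},{"fingers":0.4,"dx":0,"dy":0,"dz":0,"turn":0},{"fingers":0.5,"dx":0,"dy":0,"dz":0,"turn":0},{"fingers":0.6,"dx":0,"dy":0,"dz":0,"turn":0},{"fingers":0.7,"dx":0,"dy":0,"dz":0,"turn":0},{"fingers":0.8,"dx":0,"dy":0,"dz":0,"turn":0},{"fingers":1,"dx":0,"dy":0,"dz":0,"turn":0},{"fingers":1,"dx":0,"dy":0,"dz":0,"turn":0},{"fingers":1,"dx":0,"dy":0,"dz":0,"turn":0},{"fingers":1,"dx":0,"dy":0,"dz":0,"turn":0}]' 40
```

```text
[ 0.50861322 -0.25224026  0.094     ]
time_s: 11.4
position: [0.4669, 0.2927, 0.102]
eef_rot: [0.514, 3.098, 0.0]
wrist_force: [-0.4, 0.2, 0.3]
width: 0.0513
grasp_force: 0.0
time_s: 12.4
position: [0.4656, 0.2926, 0.1013]
eef_rot: [-0.512, -3.099, 0.002]
wrist_force: [-1.8, -3.7, 6.6]
width: 0.0158
grasp_force: 40.0
```

```bash
python3 -m handwheel '[{"fingers":1,"dx":0,"dy":0,"dz":-0.3,"turn":0},{"fingers":1,"dx":0,"dy":0,"dz":-0.7,"turn":0},{"fingers":1,"dx":0,"dy":0,"dz":-1.2,"turn":0},{"fingers":1,"dx":0,"dy":0,"dz":-1.8,"turn":0},{"fingers":1,"dx":0,"dy":0,"dz":-2.5,"turn":0},{"fingers":1,"dx":0,"dy":0,"dz":-3.3,"turn":0},{"fingers":1,"dx":0,"dy":0,"dz":-4.3,"turn":0},{"fingers":1,"dx":0,"dy":0,"dz":-5.2,"turn":0},{"fingers":1,"dx":0,"dy":0,"dz":-5.8,"turn":0},{"fingers":1,"dx":0,"dy":0,"dz":-6,"turn":0},{"fingers":1,"dx":0,"dy":0,"dz":-6,"turn":0}]'
python3 - <<'E'
from h import *
s=ctrl.observe();p=np.array(s['position']);print(p,rel(np.array([.5085,-.2525,p[2]])-p))
grab('scene','s7');im=cv2.imread('pics/s7.png');u,v=proj('scene',p).astype(int);print(u,v);cv2.imwrite('pics/s7c.png',cv2.resize(im[v-40:v+110,u-100:u+100],None,fx=4,fy=4))
for q in (p,p-[0,0,.076]):print(proj('scene',q))
E
```

```text
time_s: 13.5
position: [0.4662, 0.2939, 0.2822]
eef_rot: [0.51, 3.098, 0.003]
wrist_force: [-0.1, 0.1, -2.8]
width: 0.0154
grasp_force: 40.0
[0.46615456 0.2939409  0.28218696] [ -7.17984379 -16.79931158  -0.02275861]
429 161
[429.13451885 161.44579051]
[421.38432028 191.73132479]
```

View pics/s7c.png

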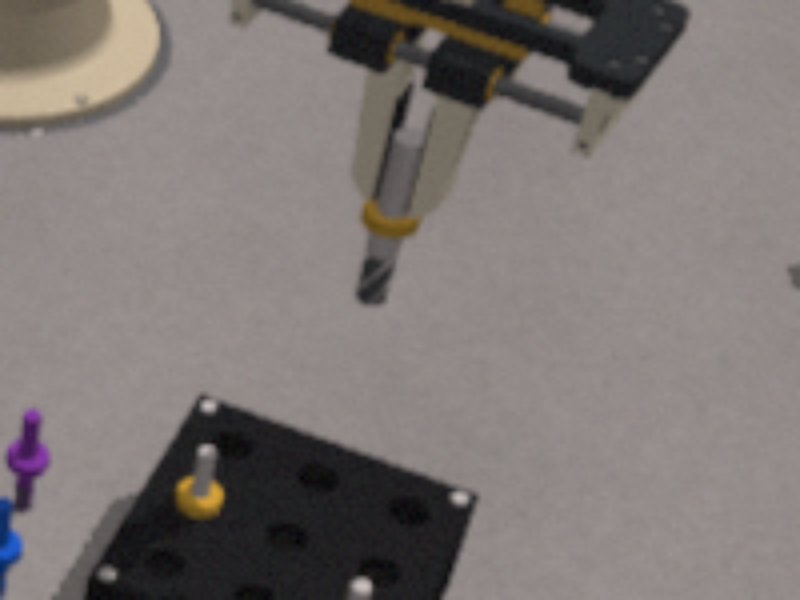

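The mill hangs straight from the fingers, with its tip at crop (371,297), well above the rack, and the thin cutters still stand. Now the carry, at moderate speed.

```bash
python3 -m handwheel '[{"fingers":1,"dx":-0.2,"dy":-0.5,"dz":0,"turn":0},{"fingers":1,"dx":-0.5,"dy":-1.2,"dz":0,"turn":0},{"fingers":1,"dx":-0.9,"dy":-2.1,"dz":0,"turn":0},{"fingers":1,"dx":-1.3,"dy":-3,"dz":0,"turn":0},{"fingers":1,"dx":-1.7,"dy":-4,"dz":0,"turn":0},{"fingers":1,"dx":-2.1,"dy":-5,"dz":0,"turn":0},{"fingers":1,"dx":-2.6,"dy":-6,"dz":0,"turn":0},{"fingers":1,"dx":-3,"dy":-7,"dz":0,"turn":0},{"fingers":1,"dx":-3.4,"dy":-8,"dz":0,"turn":0},{"fingers":1,"dx":-3.8,"dy":-9,"dz":0,"turn":0},{"fingers":1,"dx":-4.3,"dy":-10,"dz":0,"turn":0},{"fingers":1,"dx":-4.7,"dy":-11,"dz":0,"turn":0}]'
python3 -m handwheel '[{"fingers":1,"dx":-0.4,"dy":-1,"dz":0,"turn":0},{"fingers":1,"dx":-0.8,"dy":-2,"dz":0,"turn":0},{"fingers":1,"dx":-1.3,"dy":-3,"dz":0,"turn":0},{"fingers":1,"dx":-1.7,"dy":-4,"dz":0,"turn":0},{"fingers":1,"dx":-2.1,"dy":-4.8,"dz":0,"turn":0},{"fingers":1,"dx":-2.3,"dy":-5.4,"dz":0,"turn":0},{"fingers":1,"dx":-2.48,"dy":-5.8,"dz":0,"turn":0},{"fingers":1,"dx":-2.48,"dy":-5.8,"dz":0,"turn":0},{"fingers":1,"dx":-2.48,"dy":-5.8,"dz":0,"turn":0}]'
python3 - <<'E'
from h import *
ps=[]
for i in range(4): ctrl.get_image('scene'); ps.append(ctrl.observe()['position'])
p=np.mean(ps,0);print(np.std(ps,0),p,rel(np.array([.5085,-.2525,.181])-p))
E
```

```text
time_s: 14.75
position: [0.4927, -0.0665, 0.2802]
eef_rot: [-0.512, -3.098, 0.001]
wrist_force: [1.2, 0.6, -2.1]
width: 0.0155
grasp_force: 40.0
time_s: 15.65
position: [0.5078, -0.2522, 0.2806]
eef_rot: [-0.511, -3.099, -0.001]
wrist_force: [-0.1, 1.0, -3.0]
width: 0.0155
grasp_force: 40.0
[1.51742670e-04 7.89470695e-05 1.58641784e-04] [ 0.50822712 -0.25160123  0.28094339] [-0.01857595 -0.02683458  3.33143365]
```

```bash
python3 -m handwheel '[{"fingers":1,"dx":0,"dy":-0.03,"dz":0.6,"turn":0},{"fingers":1,"dx":0,"dy":-0.03,"dz":1.2,"turn":0},{"fingers":1,"dx":0,"dy":-0.03,"dz":1.8,"turn":0},{"fingers":1,"dx":0,"dy":-0.03,"dz":2.3,"turn":0},{"fingers":1,"dx":0,"dy":-0.03,"dz":2.6,"turn":0},{"fingers":1,"dx":0,"dy":-0.03,"dz":2.6,"turn":0},{"fingers":1,"dx":0,"dy":-0.03,"dz":2.6,"turn":0}]'
python3 - <<'E'
from h import *
p=np.array(ctrl.observe()['position']);a=grab('scene','s8')[:,:,::-1];b=grab('wrist','w8')[:,:,::-1]
u,v=proj('scene',[.5085,-.2525,.13]).astype(int);print(p,u,v,proj('scene',[.5085,-.2525,.094]),proj('scene',p-[0,0,.077]),proj('scene',p+[0,0,.023]))
A=cv2.resize(a[v-50:v+50,u-36:u+36],None,fx=5.5,fy=5.5)
u,v=proj('wrist',p-[0,0,.077],'w8').astype(int);print(u,v,proj('wrist',p-[0,0,.077],'w8'),proj('wrist',[.5085,-.2525,.094],'w8'),proj('wrist',[.5085,-.2525,.066],'w8'))
B=cv2.resize(b[v-70:v+70,u-50:u+50],(393,550));cv2.imwrite('pics/c8.png',np.hstack([A,B]))
E
```

```text
time_s: 16.55
position: [0.5083, -0.2536, 0.2036]
eef_rot: [0.51, 3.099, -0.0]
wrist_force: [-0.0, 0.5, -1.9]
width: 0.0151
grasp_force: 40.0
[ 0.50827953 -0.2535592   0.20356266] 170 179 [172.70708657 191.49045494] [170.40306662 180.57976892] [163.97077057 144.84968121]
280 225 [280.37976435 225.33006124] [281.60199943 212.53143222] [281.48950134 203.79861282]
```

View pics/c8.png

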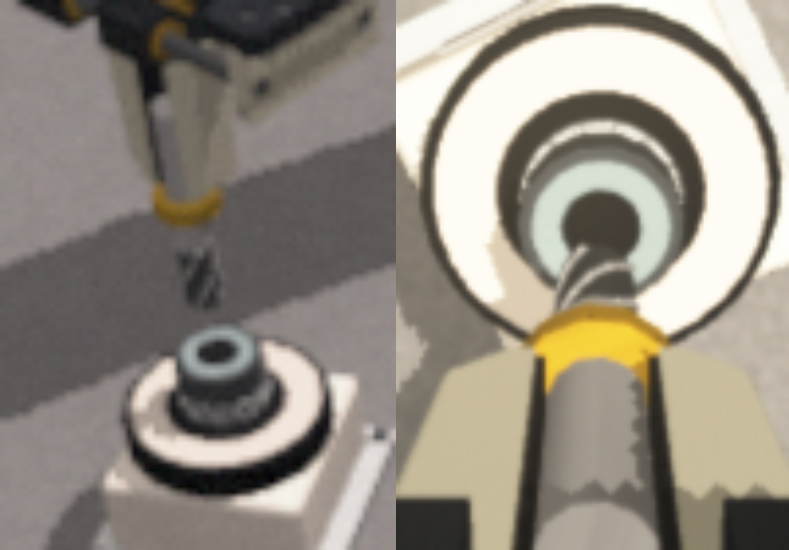

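Scene (left): the tip is at crop (203,307) above the glass at (216,351), both matching their predicted pixels, and the mill is upright. The wrist view (right) agrees within about 1 mm. Final lowering of about 22 mm.

```bash
python3 -m handwheel '[{"fingers":1,"dx":0,"dy":0.01,"dz":0.2,"turn":0},{"fingers":1,"dx":0,"dy":0.01,"dz":0.4,"turn":0},{"fingers":1,"dx":0,"dy":0.01,"dz":0.5,"turn":0},{"fingers":1,"dx":0,"dy":0.01,"dz":0.6,"turn":0},{"fingers":1,"dx":0,"dy":0.01,"dz":0.65,"turn":0},{"fingers":1,"dx":0,"dy":0.01,"dz":0.65,"turn":0},{"fingers":1,"dx":0,"dy":0.01,"dz":0.65,"turn":0}]'
python3 - <<'E'
from h import *
ps=[]
for i in range(6): grab('scene','s9'); ps.append(ctrl.observe()['position'])
p=np.mean(ps,0);print(np.std(ps,0),p,rel(np.array([.5088,-.2525,.181])-p),proj('scene',p-[0,0,.077]))
im=cv2.imread('pics/s9.png');A=cv2.resize(im[129:229,134:206],None,fx=5.9,fy=5.9,interpolation=cv2.INTER_CUBIC);cv2.imwrite('pics/c9.png',A)
E
```

```text
time_s: 17.35
position: [0.5081, -0.2534, 0.1837]
eef_rot: [0.511, 3.1, -0.0]
wrist_force: [-0.1, -0.1, -2.7]
width: 0.0155
grasp_force: 40.0
[2.00354199e-05 1.37374990e-05 1.50753859e-05] [ 0.50815046 -0.25344006  0.18378373] [-0.01042437  0.03662758  0.09279354] [171.65976813 187.13915606]
```

View pics/c9.png

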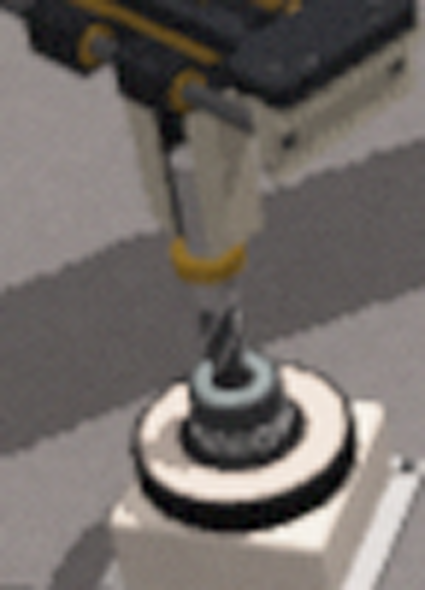

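The cutter sits centred above the glass at (233,377), with its lower edge near (228,368), as expected for about 13 mm. One last nudge, then settle.

```bash
python3 -m handwheel '[{"fingers":1,"dx":-0.01,"dy":0.035,"dz":0.05,"turn":0},{"fingers":1,"dx":-0.01,"dy":0.035,"dz":0.09,"turn":0},{"fingers":1,"dx":-0.01,"dy":0.035,"dz":0.09,"turn":0},{"fingers":1,"dx":-0.01,"dy":0.035,"dz":0.09,"turn":0},{"fingers":1,"dx":-0.01,"dy":0.035,"dz":0.09,"turn":0},{"fingers":1,"dx":-0.01,"dy":0.035,"dz":0.09,"turn":0},{"fingers":1,"dx":-0.01,"dy":0.035,"dz":0.09,"turn":0},{"fingers":1,"dx":-0.01,"dy":0.035,"dz":0.09,"turn":0},{"fingers":1,"dx":-0.01,"dy":0.035,"dz":0.09,"turn":0},{"fingers":1,"dx":-0.01,"dy":0.035,"dz":0.09,"turn":0}]'
python3 - <<'E'
from h import *
s=ctrl.observe();print(s['position'],s['wrist_force'],np.abs(s['dq']).max());print(ctrl.sign_off())
E
```

```text
time_s: 18.65
position: [0.5087, -0.2525, 0.1809]
eef_rot: [0.511, 3.1, 0.0]
wrist_force: [0.6, 0.2, -1.6]
width: 0.0154
grasp_force: 40.0
[ 0.50867834 -0.25247538  0.18094592] [ 0.55047992  0.24759174 -1.64483814] 0.0016481318398636087
the job is handed in; nothing more can be done
None
```

The job is handed in at 18.65 s (no verdict was returned): the cap is flat on the bench, closed side up, and the thick end mill is held still and upright over the lens, its tip about 10 mm above the glass by measurement.

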